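# Put the ramekins and slate away on the strip shelf

## Task

Tidy the corner behind the kitchen door: slide the slate offcut flat into the slot under the steel strip shelf until it is fully home against its stop, stand each ramekin upright in a pocket of the shelf (one to a pocket, any pocket), and set a wooden cover on every ramekin so that it sits seated and level on the rim. A cover left over goes plug down, level, into the empty pocket. Leave the canister, the feeding ring and the tea strainer alone.

Things in the scene. Friction and masses are not known exactly. Their poses are not given: they have to be found in the camera images.
- rack: Fixed steel strip shelf, 100 (x) x 290 mm (y), deck top 20 mm up. Origin: centre of underside; x points away from its front. On top: 3 square pockets along y, 62 mm inside, ridges 6 mm high, 5 wide. Under the middle pocket, at work-surface level: slate slot open to the front (-x), 56 wide, 16 high, stop at x = +45 mm; two flared guide cheeks stand 15 mm out of the deck's front edge, mouth 66 wide
- slot_home (a point): Where the slate's origin is when its leading end touches the stop: on the work surface, on the slot's midline, 20 mm in front of the shelf's centre; axes as the shelf's. The slate then stands about 35 mm out of the deck's front edge.
- slate: Loose flat dark grey slate offcut, 130 (x) x 50 (y) x 12 mm, 0.2 kg, lying flat on the work surface. Origin: centre of its underside. Either end may go in first.
- pocket1 (a point): Centre of the floor of the left-hand (shelf y = +95 mm) pocket, 20 mm above the work surface; axes as the shelf's.
- pocket2 (a point): Centre of the floor of the middle pocket, 20 mm above the work surface; axes as the shelf's.
- pocket3 (a point): Centre of the floor of the right-hand (shelf y = -95 mm) pocket, 20 mm above the work surface; axes as the shelf's.
- ramekin1: Small white ceramic ramekin, may be absent (two or three are there): 60 mm outside diameter, 40 mm high, 4 mm wall (52 mm mouth), foot narrowing to 54 mm in the lowest 8 mm, 5 mm floor, 0.13 kg; open top. Origin: centre of its underside, z up. All ramekins are alike.
- ramekin2: Small white ceramic ramekin, may be absent (two or three are there): 60 mm outside diameter, 40 mm high, 4 mm wall (52 mm mouth), foot narrowing to 54 mm in the lowest 8 mm, 5 mm floor, 0.13 kg; open top. Origin: centre of its underside, z up. All ramekins are alike.
- ramekin3: Small white ceramic ramekin, may be absent (two or three are there): 60 mm outside diameter, 40 mm high, 4 mm wall (52 mm mouth), foot narrowing to 54 mm in the lowest 8 mm, 5 mm floor, 0.13 kg; open top. Origin: centre of its underside, z up. All ramekins are alike.
- cover1: Loose round wooden cover, 0.06 kg: plug 7 mm deep (44 mm diameter, tapering to 40) under a disc 62 mm diameter, 5 thick, with an upright round knob 18 mm diameter, 28 high; 40 high in all. Origin: centre of the plug's underside, z up; seated, it is 33 mm above the ramekin's origin. Starts plug down on the work surface. All three (always present) are alike and fit any ramekin.
- cover2: Loose round wooden cover, 0.06 kg: plug 7 mm deep (44 mm diameter, tapering to 40) under a disc 62 mm diameter, 5 thick, with an upright round knob 18 mm diameter, 28 high; 40 high in all. Origin: centre of the plug's underside, z up; seated, it is 33 mm above the ramekin's origin. Starts plug down on the work surface. All three (always present) are alike and fit any ramekin.
- cover3: Loose round wooden cover, 0.06 kg: plug 7 mm deep (44 mm diameter, tapering to 40) under a disc 62 mm diameter, 5 thick, with an upright round knob 18 mm diameter, 28 high; 40 high in all. Origin: centre of the plug's underside, z up; seated, it is 33 mm above the ramekin's origin. Starts plug down on the work surface. All three (always present) are alike and fit any ramekin.
- canister: Bystander: charcoal screw-top plastic canister, 88 mm diameter, 105 mm high. Origin: centre of its underside.
- feedring: Bystander: flat orange plastic feeding ring, 110 mm outside and 84 mm inside diameter, 14 mm high, lying flat. Origin: centre of its underside.
- strainer: Bystander: chrome tea strainer, bowl 70 mm diameter and 28 mm high, with a flat handle that reaches 108 mm to its -x. Origin: centre of the bowl's underside.
Things that resemble listed ones, but are neither listed nor needed, are in the scene too. What is shaped like the ramekin2 but turquoise is not meant. What is shaped like the cover1 but turquoise is not meant.

How it is judged:
By the outcome, as a careful person would: the job done as asked, in the order asked, and still so for the second after the job is handed in, with the robot touching nothing.
Of ramekin1, ramekin2, ramekin3 only 2 to 3 are there at a start; the rules pass over those that are not, and their reading is None.
At some moment in a run one of ramekin1, ramekin2, ramekin3, cover1, cover2, cover3, slate may be knocked a few centimetres aside while the robot is not near it.
It also fails if it takes over 192 s, if anything falls off the work surface, if the arm or the gripper's body presses on something with over 40 N, if the wrist force passes 120 N, or if a joint passes its speed limit or range.

## Robot

A 6-joint arm with a two-finger parallel gripper is mounted at the origin on the work surface. World frame = base frame: x ahead of the robot, y to its left, z up, the work surface at z = 0. Lengths are in mm, angles in rad, forces in N, time in s.
With the tool pointing down it reaches from about 350 to 975 mm from the base axis. Payload 7.1 kg.
Tool frame: the origin (TCP) lies at the very end of the fingers, on their centre line; the grasp point (between the pads) lies 19 mm behind it; z points along the fingers, y is the line along which they close (so a half turn about z gives the same grasp; the last joint's range is limited). The gripper opens to 88 mm and grips with 3 to 60 N. Pads are 20 mm wide; open, the fingers measure 115 mm over their backs; the gripper's body (75 mm by 178 mm) begins 61 mm behind the grasp point.
Start: joints at [1.102, 0.423, 1.63, -0, 1.089, -0.019], TCP at [271.708, 562.832, 222.675] pointing down, gripper open.
Joint ranges: [-3, 3], [-0.9, 2.11], [0.09, 2.58], [-1.31, 4.45], [0.11, 2.69], [-2.54, 2.54]. Speed limits (rad/s): [2.39, 2.39, 3.01, 3.14, 3.14, 3.14].

## Interface

Orientations are given as a rotation vector (axis times angle).
In Python, from workcell import ctrl, optics gives the robot as it stands.
- The arm moves only by the shell command python3 -m jog 'ROWS'. ROWS is JSON, a list of rows, each a list of 7 numbers: the shift along the tool's x, y, z in units of 40 mm (1.0 is 40 mm), then the turn, a rotation vector about the tool's x, y, z in units of 6 degrees (1.0 is 6 degrees), then the opening, from 0 (shut) to 1 (fully open). A call has 1 to 20 rows; each row shifts and turns the commanded pose from where the row before left it, along the tool's axes as they then stand; what a row does not reach is not made up. A row lasts 1/10 s, in which the tool goes at most 50 mm and 8.59 degrees, less where a joint would pass 70% of its speed; a pose out of reach is approached as far as the arm can. A call is refused whole if a number of a shift passes 1 or a number of a turn 1, either way. A call with a gripper value outside its range is refused whole. The fingers move at their own pace and stop on an object; the grip force is fixed at half the most. Time passes only in rows, so rows that do not move let the fingers close. It gives the time, the measured TCP pose, the force, the opening and the grip force at its end, in the units of the state.
- ctrl.get_obs(): the state, without advancing time (a new reading comes with each control period).
- optics.get_image(name): name is "side" or "top"; returns the picture (400x640x3 uint8, red, green, blue); there is no depth.
- optics.camera_model(name): a dict with "fov_y" (degrees; the focal length in pixels is half the picture's height over the tangent of half this angle, whatever the lens; pixels are square), "cx", "cy" (the principal point, pixels), "view" (4x4, takes a point from world to camera coordinates). Camera axes: x right, y up, looking along -z (the intrinsics and any distortion apply to the point x, -y, -z); pixel columns grow to the right and rows downward; lengths in mm; the calibration is good to about 2 mm. A picture is of the moment at which its call begins. camera_model takes no time and is no camera call.
- ctrl.close_job(): hands the job in; it is judged then, once.
Trained networks look in the newest picture that a camera, given by its name, has taken for a name from the list of things; names that differ only in an ending like _2 or _b are one class to them, and where a whole thing is asked for, a point or a joint stands for the part that bears it (a point fixed in the world has none). Each returns a list of dicts, best first, with "conf" (0 to 1); they miss things now and then, are a little off and sometimes report something else, mostly with a low value. They report only what shows in the picture. A call takes as long as a camera call. They do not tell look-alikes from the thing itself.
- optics.masks_of(target, camera): "pixels" (400x640 bool, what is visible of it) and "extent" ([centre column, centre row, width, height] in pixels, round what is visible of it).
The state is a dict: "t": time; "qpos": joint angles; "qvel": joint speeds; "joint_torque": joint torques, N m; "ee_pos": TCP position; "orientation": TCP orientation; "ft_force": force on the tool from outside, world axes, zero at the start; "moment": the same for the moment, N m; "width": finger opening in mm; "grasp_force": force on a finger pad.
Only numpy, scipy, OpenCV 4.12 (cv2) and the standard library are available. Lean on these libraries where they do the work, as an engineer would, in place of code of your own. Each camera call takes 0.05 s, during which the arm holds its last target. There are 200 camera calls.

## Working session

There is one attempt and no reset: what is moved stays moved. The work goes in short steps, Python scripts to look and compute and a shell command to move; the robot and the scene stay as the last step left them, time stands still between calls to the robot, and variables do not carry over. Pictures are saved under pics/ and viewed, at most 14 in all, crops included, and the job is handed in when it is done.

```bash
ls; mkdir -p pics
python3 - <<'E'
from workcell import ctrl, optics
import cv2,json
for n in("top","side"):
    im=optics.get_image(n); cv2.imwrite(f"pics/{n}0.png",im[:,:,::-1])
    m=optics.camera_model(n); print(n,m)
print(ctrl.get_obs())
E
```

```text
pics
top {'fov_y': 45.632902095322315, 'cx': 324.1236699122358, 'cy': 202.62250788962447, 'view': array([[-1.21431670e-02, -9.99727876e-01,  1.99177775e-02,
        -4.22689948e+01],
       [ 9.89318512e-01, -9.11821330e-03,  1.45484500e-01,
        -5.62274265e+02],
       [-1.45263295e-01,  2.14716686e-02,  9.89160019e-01,
        -1.43910881e+03],
       [ 0.00000000e+00,  0.00000000e+00,  0.00000000e+00,
         1.00000000e+00]])}
side {'fov_y': 55.494058640505216, 'cx': 322.1219254843977, 'cy': 205.68934619715947, 'view': array([[ 9.18843810e-01, -3.94476874e-01,  1.06793150e-02,
        -5.37519137e+02],
       [ 2.02518698e-01,  4.94602268e-01,  8.45195110e-01,
        -1.30916244e+02],
       [-3.38691938e-01, -7.74439534e-01,  5.34351176e-01,
        -1.04670398e+03],
       [ 0.00000000e+00,  0.00000000e+00,  0.00000000e+00,
         1.00000000e+00]])}
{'t': 0.1, 'qpos': array([ 1.10198984e+00,  4.23737596e-01,  1.63060670e+00, -1.09606417e-05,
        1.08860679e+00, -1.90197452e-02]), 'qvel': array([-2.03112768e-03, -4.86005645e-04, -2.83271625e-03,  1.08085856e-03,
        1.30073111e-03, -8.97268311e-05]), 'joint_torque': array([ 7.78810590e-04, -5.45620251e+01, -2.74325895e+01,  6.45236811e-02,
        1.88090274e-02, -2.37445443e-05]), 'ee_pos': array([271.49717415, 562.39386191, 221.99888544]), 'orientation': array([-7.00503757e-01, -3.06217122e+00,  2.07413738e-03]), 'ft_force': array([ 0.04052095,  0.00189858, -0.39609699]), 'moment': array([0.03889166, 0.06113264, 0.01366469]), 'grasp_force': 0.0, 'width': 88.17369423673203}
```

View pics/top0.png

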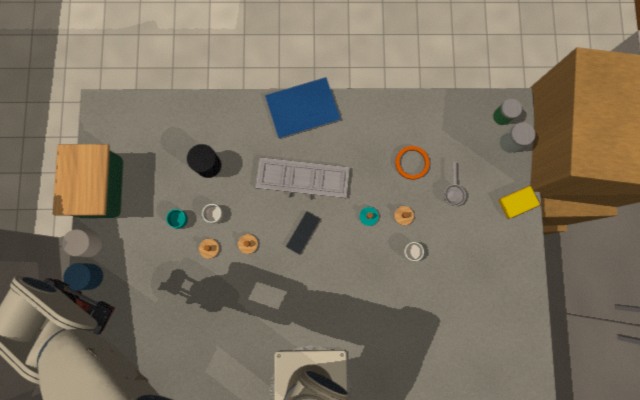

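View pics/side0.png

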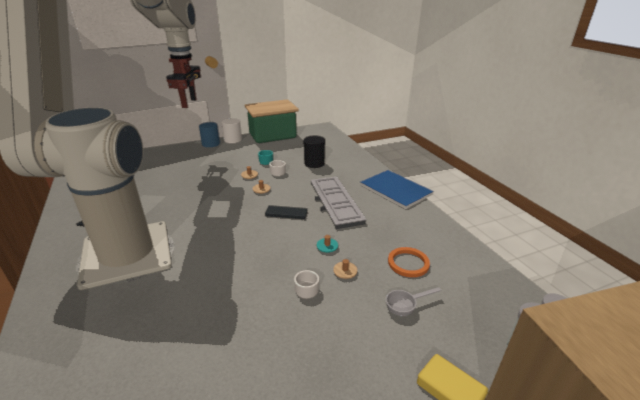

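The top view shows the rack at about (303,178) and the slate at (303,233). There are two white ramekins at (212,213) and (414,251), and wooden covers at (208,248), (248,243) and (404,215). The turquoise decoys are at (177,219) and (369,216). The side view agrees.

```bash
cat > h.py <<'E'
from workcell import ctrl, optics
import numpy as np, cv2
from scipy.optimize import least_squares
from scipy.spatial.transform import Rotation as Ro
CM={n:optics.camera_model(n) for n in("top","side")}
def proj(n,P):
    m=CM[n]; P=np.atleast_2d(P); f=200/np.tan(np.radians(m["fov_y"]/2))
    c=P@m["view"][:3,:3].T+m["view"][:3,3]
    return np.c_[m["cx"]+f*c[:,0]/-c[:,2], m["cy"]-f*c[:,1]/-c[:,2]]
def ray(n,px,z):
    m=CM[n]; f=200/np.tan(np.radians(m["fov_y"]/2)); R=m["view"][:3,:3]
    o=-R.T@m["view"][:3,3]; d=R.T@np.array([(px[0]-m["cx"])/f,-(px[1]-m["cy"])/f,-1])
    return (o+d*(z-o[2])/d[2])[:2]
a=np.linspace(0,2*np.pi,49)[:-1]
ring=lambda r,z:np.c_[r*np.cos(a),r*np.sin(a),0*a+z]
box=lambda x,y,z:np.array([[i*x/2,j*y/2,k*z] for i in(-1,1) for j in(-1,1) for k in(0,1)])
SH={"ramekin":[np.r_[ring(27,0),ring(30,8),ring(30,40)]],
    "cover":[np.r_[ring(20,0),ring(31,7),ring(31,12)],np.r_[ring(9,12),ring(9,40)]],
    "slate":[box(130,50,12)],"rack":[box(100,290,22)],
    "canister":[ring(44,0),ring(44,105)],"feedring":[ring(55,14)]}
def render(n,shape,x,y,th,z=0):
    S=8; im=np.zeros((400,640),np.uint8); R=Ro.from_rotvec([0,0,th]).as_matrix()
    for pts in SH[shape]:
        p=proj(n,pts@R.T+[x,y,z]).astype(np.float32); yield cv2.convexHull(p)
def cen(hulls):
    # area centroid of the union on a fine local raster
    al=np.concatenate(hulls)[:,0]; o=np.floor(al.min(0))-1; s=8; wh=(np.ceil(al.max(0)-o)+2)*s
    im=np.zeros((int(wh[1]),int(wh[0])),np.uint8)
    for h in hulls: cv2.fillPoly(im,[np.round((h-o)*s).astype(np.int32)],1)
    m=cv2.moments(im,True); return np.array([m["m10"]/m["m00"],m["m01"]/m["m00"]])/s+o-.5*0
def masks(name,cam):
    im=optics.get_image(cam); out=[]
    for d in optics.masks_of(name,cam):
        mk=d["pixels"]; 
        if mk.sum()<10: continue
        r,c=np.nonzero(mk); col=np.median(im[mk],0)
        out.append(dict(conf=round(d["conf"],2),c=np.array([c.mean(),r.mean()])+.0,n=int(mk.sum()),col=col.astype(int),mk=mk,ext=d["extent"]))
    return out
def locate(shape,cam,c,z=0,th=0):
    f=lambda p:cen(list(render(cam,shape,p[0],p[1],th,z)))-c
    x0=ray(cam,c,z+10); return least_squares(f,x0,diff_step=1e-2).x
E
python3 - <<'E'
from h import *
for nm in("ramekin1","cover1","slate","rack","canister","feedring"):
    for cam in("top","side"):
        for m in masks(nm,cam):
            sh=nm.rstrip("1"); p=locate(sh,cam,m["c"]) if sh not in("slate","rack") else ray(cam,m["c"],12 if sh=="slate" else 20)
            e=""
            if sh in("slate","rack"):
                r=cv2.minAreaRect(np.argwhere(m["mk"])[:,::-1].astype(np.float32)); e=r
            print(nm,cam,m["conf"],m["c"].round(1),m["n"],m["col"],p.round(1),e)
E
```

```text
ramekin1 top 0.86 [413.1 251. ] 327 [159 153 138] [ 409.4 -323.6] 
ramekin1 top 0.84 [176.9 218.4] 342 [ 3 83 75] [518.8 410.5] 
ramekin1 top 0.78 [212.5 213.4] 381 [131 125 112] [533.3 300.6] 
ramekin1 top 0.52 [204.1 160.6] 881 [33 31 31] [702.5 330.8] 
ramekin1 top 0.47 [303.1 232.1] 676 [45 48 49] [471.7  18. ] 
ramekin1 side 0.74 [277.3 167.5] 209 [156 146 136] [530.2 307. ] 
ramekin1 side 0.59 [306.8 283.6] 585 [155 146 136] [ 406.3 -321.2] 
ramekin1 side 0.45 [264.9 156.7] 208 [ 40 104  97] [513.5 418.4] 
cover1 top 0.74 [209.  247.9] 305 [187 135  80] [426.9 312.5] 
cover1 top 0.74 [247.5 243.4] 308 [186 135  80] [439.7 192.6] 
cover1 top 0.63 [403.9 214.7] 269 [186 135  79] [ 525.3 -302.4] 
cover1 top 0.53 [302.7 177.3] 2775 [146 136 131] [649.3  18.7] 
cover1 side 0.71 [327.3 244.1] 273 [ 60 132 121] [ 520.8 -186.4] 
cover1 side 0.67 [345.  269.2] 379 [167 136 105] [ 520.9 -299.3] 
cover1 side 0.57 [261.1 187.3] 142 [161 129  96] [435.4 196.4] 
slate top 0.74 [302.6 232.4] 662 [45 47 48] [472.   19.8] ((302.8970642089844, 232.33822631835938), (16.29236602783203, 42.18865203857422), 30.963754653930664)
slate side 0.75 [286.4 211.8] 488 [49 51 51] [467.   13.4] ((286.0, 212.0), (42.02101516723633, 12.290731430053711), 4.763641834259033)
rack top 0.69 [302.3 177.1] 2721 [146 136 131] [647.6  19.7] ((302.3492431640625, 177.2964324951172), (90.76057434082031, 31.416231155395508), 6.632514476776123)
rack side 0.74 [338.5 202.8] 1606 [146 139 135] [638.  -11.4] ((336.34613037109375, 203.26922607421875), (65.17727661132812, 33.004661560058594), 56.3099365234375)
canister top 0.63 [204.6 160.8] 848 [32 31 31] [693.6 320.7] 
canister side 0.74 [314.  150.5] 677 [26 25 25] [694.1 337.3] 
feedring top 0.93 [412.5 161.3] 396 [188  86   0] [ 698.1 -335.7] 
feedring top 0.34 [302.8 177.6] 2751 [146 136 131] [647.7  18.4] 
feedring side 0.79 [408.3 262. ] 633 [165 100  54] [ 687.5 -339.7]
```

Run:
```python
from h import *
im=cv2.imread("pics/top0.png").astype(int)
# far table edge: strongest vertical gradient near row 89
g=cv2.cvtColor(im.astype(np.uint8),cv2.COLOR_BGR2GRAY).astype(float)
pts=[]
for c in list(range(84,262,6))+list(range(345,528,6)):
    col=g[82:98,c-1:c+2].mean(1); d=np.abs(np.diff(col)); i=d.argmax()
    if 0<i<len(d)-1:
        w=d[i-1:i+2]; pts.append((c,82.5+i+(w[2]-w[0])/w.sum()))
pts=np.array(pts); q=np.polyfit(pts[:,0]-324,pts[:,1],2); r=pts[:,1]-np.polyval(q,pts[:,0]-324)
ok=abs(r)<.6; q=np.polyfit(pts[ok,0]-324,pts[ok,1],2); print("far edge quad",q,ok.sum(),"sag over 220px",q[0]*220**2)
obs=[]
for nm in("ramekin1","cover1","canister"):
    T=masks(nm,"top"); S=masks(nm,"side"); sh=nm.rstrip("1")
    for t in T:
        pt=locate(sh,"top",t["c"])
        for s in S:
            ps=locate(sh,"side",s["c"])
            if np.hypot(*(pt-ps))<25 and t["n"]<1000 and (sh!="ramekin" or t["n"]<450): obs.append((sh,t["c"],s["c"],(pt+ps)/2)); print(sh,pt.round(1),ps.round(1))
def dist(n,p,k):
    m=CM[n]; f=200/np.tan(np.radians(m["fov_y"]/2)); c=np.array([m["cx"],m["cy"]]); u=(p-c)/f
    return c+f*u*(1+k*(u@u))
def res(p):
    kt,ks,dt,ds=p[0],p[1],p[2:4],p[4:6]; o=[]
    for i,(sh,ct,cs,_) in enumerate(obs):
        x,y=p[6+2*i:8+2*i]
        o+=[*(dist("top",cen(list(render("top",sh,x,y,0))),kt)+dt-ct)/.3,*(dist("side",cen(list(render("side",sh,x,y,0))),ks)+ds-cs)/.3]
    return np.r_[o,p[0]/.1,p[1]/.1,p[2:6]/.6]
p0=np.r_[np.zeros(6),np.concatenate([o[3] for o in obs])]
for fix in(1,0):
    x=least_squares(lambda p:res(np.r_[p[:2]*(1-fix),p[2:]]),p0,x_scale=np.r_[.1,.1,np.ones(len(p0)-2)],diff_step=1e-3).x if 0 else None
s=least_squares(res,p0,x_scale=np.r_[.1,.1,1,1,1,1,np.full(len(p0)-6,3.)],diff_step=np.r_[1,1,1,1,1,1,np.full(len(p0)-6,3e-3)],method="trf")
print(s.cost,res(p0)@res(p0)/2,s.x.round(3))
f=475
for L in((290,12),): 
    P=proj("top",[[650,20-145,20],[650,20+145,20]]); print("rack len px",np.linalg.norm(P[0]-P[1]))
```

```text
far edge quad [ 1.44425722e-06 -3.04531695e-03  8.80286137e+01] 61 sag over 220px 0.0699020496649716
ramekin [ 409.  -324.1] [ 405.6 -320.1]
ramekin [518.7 411.1] [517.5 421.4]
cover [ 523.4 -189.6] [ 520.7 -187.4]
cover [426.4 312.1] [421.8 316.5]
cover [ 524.7 -302.7] [ 521.2 -299.8]
cover [439.6 192.5] [434.  196.1]
canister [693.9 321.3] [693.9 334.6]
7.708827380394388 89.35644351817831 [-4.70000e-02 -5.00000e-03  2.38000e-01 -7.48000e-01 -5.90000e-01
 -5.53000e-01  4.06170e+02 -3.23189e+02  5.16754e+02  4.13920e+02
  5.21236e+02 -1.89342e+02  4.23360e+02  3.13597e+02  5.21915e+02
 -3.02191e+02  4.36234e+02  1.93349e+02  6.92170e+02  3.23690e+02]
rack len px 91.17029272628835
```

```bash
cat >> h.py <<'E'
SH["rack"]=[box(100,290,20)]+[np.array([[x,s*y,z] for x,y in((-50,28),(-50,33),(-65,33),(-65,38)) for z in(0,16)]) for s in(1,-1)]
SH["slate"]=[box(130,50,12)]
from scipy.optimize import minimize
def fitmask(shape,cam,mk,p0,z=0):
    r,c=np.nonzero(mk); o=np.array([c.min()-8,r.min()-8]); s=8; W,H=c.max()-o[0]+9,r.max()-o[1]+9
    M=cv2.resize(mk[o[1]:o[1]+H,o[0]:o[0]+W].astype(np.uint8),None,fx=s,fy=s,interpolation=cv2.INTER_NEAREST)
    def cost(p):
        im=np.zeros_like(M)
        for h in render(cam,shape,p[0],p[1],p[2]/50,z): cv2.fillPoly(im,[np.round((h-o)*s).astype(np.int32)],1)
        return np.count_nonzero(im!=M)/M.sum()
    b=None
    for st in(6,2):
        x=p0 if b is None else b.x
        b=minimize(cost,x,method="Nelder-Mead",options=dict(initial_simplex=np.r_[[x],x+st*np.eye(3)],xatol=.05,fatol=1e-5))
    return np.r_[b.x[:2],b.x[2]/50],b.fun
E
python3 - <<'E'
from h import *
for nm,p0 in(("rack",[648,20,-.11*50]),("slate",[470,18,-.5*50])):
    for cam in("top","side"):
        m=masks(nm,cam)[0]; print(nm,cam,fitmask(nm,cam,m["mk"],np.array(p0)))
        cv2.imwrite(f"pics/m_{nm}_{cam}.png",m["mk"]*255)
im=optics.get_image("top"); cv2.imwrite("pics/c1.png",cv2.resize(im[150:260,240:370,::-1],None,fx=6,fy=5.4,interpolation=cv2.INTER_CUBIC))
E
```

```text
rack top (array([ 6.48107412e+02,  1.72345894e+01, -1.21199048e-01]), np.float64(0.043402777777777776))
rack side (array([ 6.45347201e+02,  2.02707535e+01, -1.33275017e-01]), np.float64(0.11851608667104399))
slate top (array([471.01348746,  17.78608531,  -0.52582749]), np.float64(0.04490723388305847))
slate side (array([471.16132819,  22.30871129,  -0.50603576]), np.float64(0.06499873481781376))[ WARN:0@1.173] global loadsave.cpp:1063 imwrite_ Unsupported depth image for selected encoder is fallbacked to CV_8U.
```

View pics/c1.png

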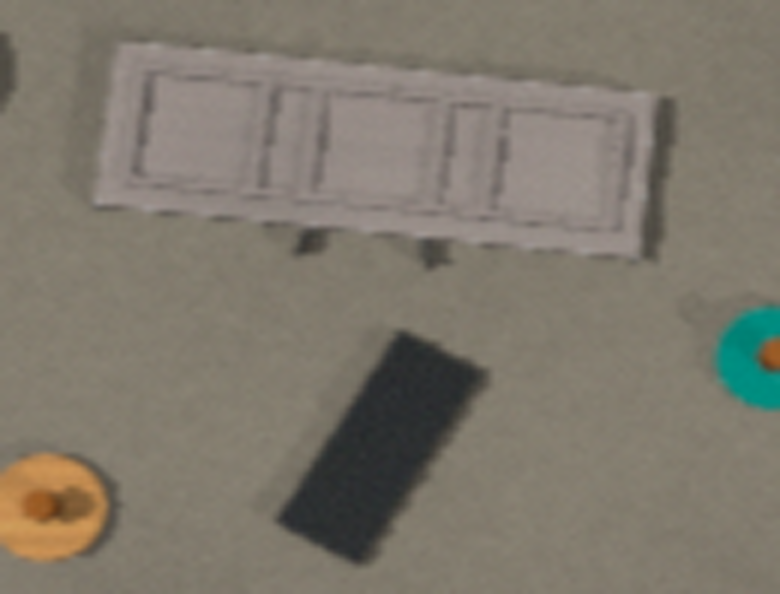

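The crop shows the rack with its front facing the robot, the cheek mouth at about (370,245) in the crop, and the slate turned about -0.52 rad. Next is a planning helper.

```bash
cat >> h.py <<'E'
def pose():
    o=ctrl.get_obs(); R=Ro.from_rotvec(o["orientation"]).as_matrix(); return o,R
def plan(x,y,z,al):
    """units: turn about tool z first, then total shift in the turned tool axes"""
    o,R=pose(); a0=np.arctan2(R[1,0],R[0,0]); d=(a0-al+np.pi)%(2*np.pi)-np.pi
    xt=np.array([np.cos(al),np.sin(al),0]); yt=np.array([np.sin(al),-np.cos(al),0]); D=np.array([x,y,z])-o["ee_pos"]
    print(f"t={o['t']:.1f} at {o['ee_pos'].round(1)} al={a0:.3f} tilt={np.degrees(np.arccos(-R[2,2])):.2f} | turn {np.degrees(d)/6:.2f}u shift u x {D@xt/40:.2f} y {D@yt/40:.2f} z {-D[2]/40:.2f} | mm {D.round(1)}")
def rk(P,rack):
    c,s=np.cos(rack[2]),np.sin(rack[2]); return np.array([rack[0]+c*P[0]-s*P[1],rack[1]+s*P[0]+c*P[1]])
E
python3 - <<'E'
from h import *
s=[471,19.5,-.52]; g=rk([-45,0],s); print(g); plan(*g,90,np.pi-.52)
E
```

```text
[431.94813691  41.8596062 ]
t=2.4 at [271.7 562.8 222.7] al=2.692 tilt=0.00 | turn 0.67u shift u x -9.95 y -9.31 z 3.32 | mm [ 160.2 -521.  -132.7]
```

```bash
python3 -m jog '[[-0.5,-0.5,0,0,0,0.67,1],[-0.73,-0.68,0.2,0,0,0,1],[-0.73,-0.68,0.2,0,0,0,1],[-0.73,-0.68,0.2,0,0,0,1],[-0.73,-0.68,0.2,0,0,0,1],[-0.73,-0.68,0.2,0,0,0,1],[-0.73,-0.68,0.2,0,0,0,1],[-0.73,-0.68,0.2,0,0,0,1],[-0.73,-0.68,0.2,0,0,0,1],[-0.73,-0.68,0.2,0,0,0,1],[-0.73,-0.68,0.3,0,0,0,1],[-0.73,-0.68,0.4,0,0,0,1],[-0.73,-0.68,0.4,0,0,0,1],[-0.69,-0.65,0.42,0,0,0,1],[0,0,0,0,0,0,1]]'
python3 - <<'E'
from h import *
s=[471,19.5,-.52]; g=rk([-45,0],s); plan(*g,25,np.pi-.52)
o,R=pose(); P=o["ee_pos"]
for cam in("top","side"):
    im=optics.get_image(cam); cv2.imwrite(f"pics/g_{cam}.png",im[:,:,::-1])
    q=[proj(cam,P+R@np.array([0,s*44,0]))[0].round(1) for s in(-1,0,1)]; print(cam,q)
a=cv2.imread("pics/g_top.png"); b=cv2.imread("pics/g_side.png")
f=lambda i,x,y:cv2.resize(i[y:y+100,x:x+130],None,fx=6,fy=3,interpolation=cv2.INTER_CUBIC)
A=cv2.resize(a[190:290,240:370],None,fx=3,fy=3,interpolation=cv2.INTER_CUBIC);B=cv2.resize(b[160:260,220:350],None,fx=3,fy=3,interpolation=cv2.INTER_CUBIC)
cv2.imwrite("pics/g1.png",np.hstack([A,B]))
E
```

```text
t: 3.85
ee_pos: [434.3, 39.2, 88.5]
orientation: [-0.814, -3.033, 0.001]
ft_force: [-0.2, -0.2, 0.5]
width: 87.7
grasp_force: 0.0
t=3.9 at [434.3  39.2  88.5] al=2.617 tilt=0.09 | turn -0.04u shift u x 0.08 y 0.03 z 1.59 | mm [ -2.4   2.6 -63.5]
top [array([308.4, 250.3]), array([295.5, 243. ]), array([282.7, 235.7])]
side [array([269.4, 196.3]), array([272.7, 189.1]), array([275.8, 182.3])]
```

View pics/g1.png

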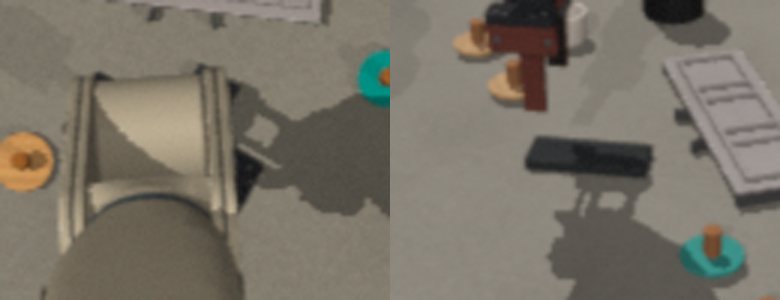

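The side crop shows the near fingertip at about full-picture (268.7,196), within 1 px of the prediction. The calibration is sound, so I'll grasp the slate.

```bash
python3 -m jog '[[0.08,0.03,0.7,0,0,0,1],[0,0,0.7,0,0,0,1],[0,0,0.5,0,0,0,1],[0,0,0.2,0,0,0,1],[0,0,0,0,0,0,1],[0,0,0,0,0,0,0],[0,0,0,0,0,0,0],[0,0,0,0,0,0,0],[0,0,0,0,0,0,0],[0,0,0,0,0,0,0],[0,0,0,0,0,0,0],[0,0,0,0,0,0,0]]'
python3 - <<'E'
from h import *
rack=[646,18.2,-.121]; o,R=pose(); a=np.arctan2(R[1,0],R[0,0])-np.pi; s0=o["ee_pos"][:2]-0
# slate origin lies 45 ahead of the TCP; target slate origin rack x=-145
for X in(-150,-40): plan(*rk([X-45,0],rack),5.5,np.pi+rack[2])
E
```

```text
t: 5.15
ee_pos: [431.7, 45.0, 6.2]
orientation: [-0.808, -3.036, 0.0]
ft_force: [-0.6, -1.6, 6.1]
width: 49.5
grasp_force: 29.9
t=5.2 at [431.7  45.    6.2] al=2.622 tilt=0.00 | turn -3.81u shift u x -0.52 y -0.02 z 0.02 | mm [20.7 -3.3 -0.7]
t=5.2 at [431.7  45.    6.2] al=2.622 tilt=0.00 | turn -3.81u shift u x -3.27 y -0.02 z 0.02 | mm [129.9 -16.5  -0.7]
```

```bash
python3 -m jog '[[0,0,-0.05,0,0,0,0],[0,0,0,0,0,-0.64,0],[0,0,0,0,0,-0.64,0],[0,0,0,0,0,-0.64,0],[0,0,0,0,0,-0.64,0],[0,0,0,0,0,-0.64,0],[0,0,0,0,0,-0.61,0],[0,0,0,0,0,0,0],[-0.26,-0.01,0,0,0,0,0],[-0.26,-0.01,0,0,0,0,0],[0,0,0,0,0,0,0],[0,0,0,0,0,0,0]]'
python3 - <<'E'
from h import *
rack=[646,18.2,-.121]; plan(*rk([-40-45,0],rack),6,np.pi+rack[2])
o,R=pose(); a=np.arctan2(R[1,0],R[0,0])-np.pi; e=rk([45,0],[*o["ee_pos"][:2],a]); print("slate by arm",e,a)
for cam in("side",):
    m=masks("slate",cam)[0]; print(fitmask("slate",cam,m["mk"],np.array([*e,a*50])),m["n"])
    m=masks("rack",cam)[0]; print(fitmask("rack",cam,m["mk"],np.array([646,18,-6])),m["n"])
    b=optics.get_image(cam); c=b[160:240,230:370,::-1]
    cv2.imwrite("pics/s2.png",cv2.resize(c,None,fx=5,fy=5,interpolation=cv2.INTER_CUBIC))
E
```

```text
t: 6.35
ee_pos: [452.8, 41.7, 7.8]
orientation: [0.191, 3.136, 0.0]
ft_force: [0.5, -1.2, -1.4]
width: 49.3
grasp_force: 29.9
t=6.3 at [452.8  41.7   7.8] al=3.020 tilt=0.01 | turn -0.01u shift u x -2.74 y -0.00 z 0.05 | mm [108.8 -13.2  -1.8]
slate by arm [497.50178403  36.23635842] -0.12177271804763601
(array([ 5.00628863e+02,  3.73180784e+01, -2.13008445e-01]), np.float64(0.40610881024096385)) 332
(array([ 6.46e+02,  1.80e+01, -1.20e-01]), np.float64(1.0)) 358
```

View pics/s2.png

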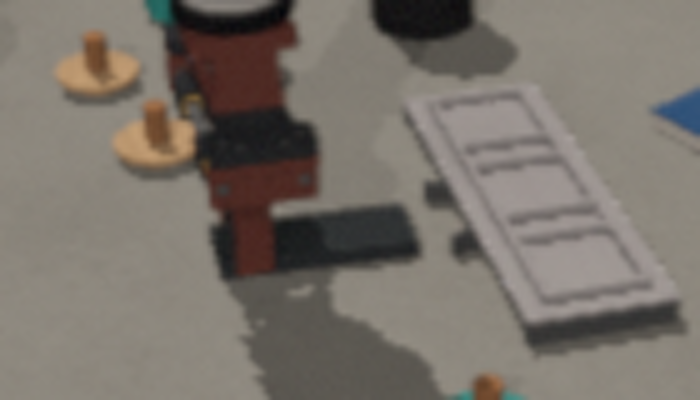

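Run:
```python
from h import *
rack=[646,18.2,-.121]; o,R=pose(); a=np.arctan2(R[1,0],R[0,0])-np.pi; e=rk([45,0],[*o["ee_pos"][:2],a])
q=lambda P,fr,z:((proj("side",[*rk(P,fr),z])[0]-[230,160])*5).round(0)
f=[*e,a]
print("slate front top far/near",q([65,25],f,14),q([65,-25],f,14),"bottom near",q([65,-25],f,2),"rear near bottom",q([-65,-25],f,2))
print("cheek far tip",q([-65,35],rack,16),q([-65,35],rack,0),"near",q([-65,-35],rack,16),q([-65,-35],rack,0))
print("rack deck corners near-front, near-back, far-front, far-back",[q([x,y],rack,20) for x,y in((-50,-145),(50,-145),(-50,145),(50,145))])
b=cv2.imread("pics/s2.png")
```

```text
slate front top far/near [401. 196.] [420. 235.] bottom near [420. 251.] rear near bottom [223. 280.]
cheek far tip [426. 182.] [426. 202.] near [455. 236.] [455. 257.]
rack deck corners near-front, near-back, far-front, far-back [array([530., 322.]), array([686., 297.]), array([406.,  99.]), array([537.,  82.])]
```

Slate and rack match their projections to within about 1 px. Slate front is near (410,230) in the crop and the cheeks near (440,192) and (467,245). Inserting now.

```bash
python3 -m jog '[[-0.2,0,0.03,0,0,0,0],[-0.2,0,0,0,0,0,0],[-0.2,0,0,0,0,0,0],[-0.15,0,0,0,0,0,0],[-0.15,0,0,0,0,0,0],[-0.15,0,0,0,0,0,0],[-0.15,0,0,0,0,0,0],[-0.15,0,0,0,0,0,0],[-0.15,0,0,0,0,0,0],[-0.15,0,0,0,0,0,0],[-0.15,0,0,0,0,0,0],[-0.15,0,0,0,0,0,0],[-0.15,0,0,0,0,0,0],[-0.15,0,0,0,0,0,0],[-0.15,0,0,0,0,0,0],[-0.15,0,0,0,0,0,0],[0,0,0,0,0,0,0]]'
```

```text
t: 8.3
ee_pos: [554.9, 29.4, 6.8]
orientation: [0.19, 3.134, 0.0]
ft_force: [0.2, -0.5, -1.4]
width: 49.5
grasp_force: 30.0
```

```bash
python3 -m jog '[[0,0,0,0,0,0,0.8],[0,0,0,0,0,0,0.8],[0,0,0,0,0,0,0.8],[0,0,0,0,0,0,0.8],[0,0,-0.5,0,0,0,0.8],[0,0,-0.5,0,0,0,0.8],[0.55,0,0,0,0,0,0],[0.6,0,0,0,0,0,0],[0,0,0,0,0,0,0],[0,0,0,0,0,0,0],[0,0,0.5,0,0,0,0],[0,0,0.53,0,0,0,0],[0,0,0,0,0,0,0],[-0.2,0,0,0,0,0,0],[-0.2,0,0,0,0,0,0],[-0.2,0,0,0,0,0,0],[-0.1,0,0,0,0,0,0],[-0.1,0,0,0,0,0,0],[0,0,0,0,0,0,0]]'
python3 - <<'E'
from h import *
plan(*rk([-95,0],[646,18.2,-.121]),5,np.pi-.121)
E
```

```text
t: 10.2
ee_pos: [540.6, 31.1, 5.8]
orientation: [0.19, 3.135, 0.0]
ft_force: [-0.4, -0.2, 0.1]
width: 0.1
grasp_force: 0.0
t=10.2 at [540.6  31.1   5.8] al=3.021 tilt=0.07 | turn -0.00u shift u x -0.28 y -0.00 z 0.02 | mm [11.1 -1.5 -0.8]
```

```bash
python3 -m jog '[[-0.07,0,0,0,0,0,0],[-0.07,0,0,0,0,0,0],[-0.07,0,0,0,0,0,0],[-0.04,0,0,0,0,0,0],[-0.04,0,0,0,0,0,0],[0,0,0,0,0,0,0],[0,0,0,0,0,0,0]]'
```

```text
t: 10.9
ee_pos: [548.7, 30.0, 5.1]
orientation: [-0.19, -3.131, 0.0]
ft_force: [-8.3, 0.8, 6.9]
width: 0.6
grasp_force: 4.5
```

```bash
python3 -m jog '[[-0.03,0,0,0,0,0,0],[-0.03,0,0,0,0,0,0],[0,0,0,0,0,0,0]]'
```

```text
t: 11.2
ee_pos: [548.7, 29.9, 4.9]
orientation: [-0.189, -3.126, 0.001]
ft_force: [-15.0, 2.9, 12.6]
width: 0.8
grasp_force: 7.6
```

```bash
python3 -m jog '[[-0.03,0,0,0,0,0,0],[-0.03,0,0,0,0,0,0],[0,0,0,0,0,0,0],[0.15,0,0,0,0,0,0],[0.5,0,-0.4,0,0,0,0],[0.5,0,-0.9,0,0,0,0.5],[0.5,0,-0.9,0,0,0,1],[0.5,0,-0.9,0,0,0,1],[0.5,0,-0.9,0,0,0,1],[0,0,0,0,0,0,1]]'
python3 - <<'E'
from h import *
rack=[646,18.2,-.121]
b=optics.get_image("side"); c=b[160:250,270:370,::-1]
cv2.imwrite("pics/s3.png",cv2.resize(c,None,fx=6,fy=6,interpolation=cv2.INTER_CUBIC))
q=lambda P,z:((proj("side",[*rk(P,rack),z])[0]-[270,160])*6).round(0)
print([q([-85,y],12) for y in(25,-25)],[q([-50,y],12) for y in(25,-25)])
plan(500,0,200,np.pi-.121)
E
```

```text
t: 12.2
ee_pos: [452.2, 42.4, 169.5]
orientation: [0.189, 3.128, 0.002]
ft_force: [0.6, -0.1, 0.2]
width: 37.0
grasp_force: 0.0
[array([242., 238.]), array([265., 285.])] [array([302., 230.]), array([327., 276.])]
t=12.2 at [452.5  42.2 167.8] al=3.021 tilt=0.39 | turn 0.00u shift u x -1.31 y -0.90 z -0.80 | mm [ 47.5 -42.2  32.2]
```

View pics/s3.png

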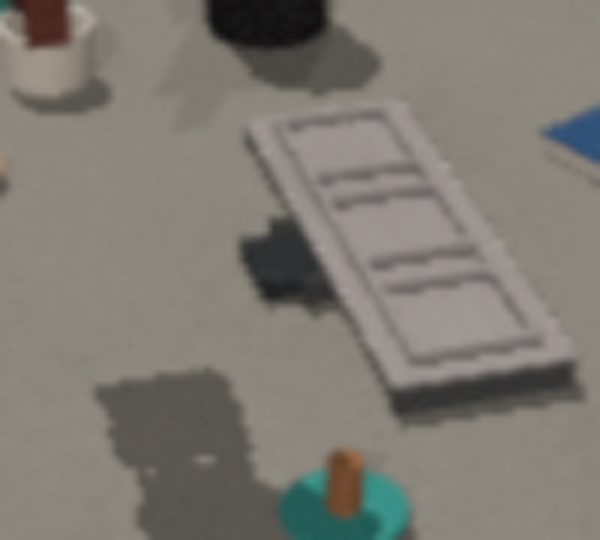

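The slate's rear corners show at about (241,240) and (263,287) in the crop, against (242,238) and (265,285) predicted, so it is home. Next I'll re-measure the ramekins and covers.

```bash
cat >> h.py <<'E'
OFF={"top":np.array([.24,-.75]),"side":np.array([-.59,-.55])}
def find(shape,z=0):
    for cam in("top","side"):
        for m in masks(shape+"1",cam):
            if m["n"]>700: continue
            r,g,b=m["col"]; print(shape,cam,m["conf"],m["n"],"TURQ" if g>r+15 else "",m["col"],locate(shape,cam,m["c"]-OFF[cam],z).round(1))
E
python3 - <<'E'
from h import *
find("ramekin");find("cover")
plan(530.5,302.5,130,np.pi-.121)
E
```

```text
ramekin top 0.92 348 TURQ [ 3 83 76] [516.5 410.9]
ramekin top 0.82 326  [136 127 115] [531.7 301.7]
ramekin top 0.67 336  [123 112 101] [ 405.7 -323.5]
ramekin side 0.8 583  [148 139 129] [ 406.5 -323.4]
ramekin side 0.71 665  [24 23 23] [719.1 389.9]
ramekin side 0.43 158 TURQ [ 39 103  96] [511.3 409.9]
cover top 0.78 315 TURQ [ 7 93 85] [ 519.6 -189.7]
cover top 0.73 273  [130  93  55] [ 522.4 -301.7]
cover top 0.64 312  [188 136  80] [424.3 313.2]
cover side 0.88 323  [127  99  72] [ 523.2 -303.7]
cover side 0.68 559  [149 139 129] [ 410.1 -313.3]
cover side 0.62 152  [159 129  97] [435.8 193.1]
cover side 0.56 246 TURQ [55 93 87] [ 520.3 -190.5]
t=12.7 at [450.6  41.9 164.4] al=3.020 tilt=0.11 | turn -0.00u shift u x -1.20 y 6.71 z 0.86 | mm [ 79.9 260.6 -34.4]
```

```bash
python3 -m jog '[[-0.15,0.84,0,0,0,0,1],[-0.15,0.84,0,0,0,0,1],[-0.15,0.84,0,0,0,0,1],[-0.15,0.84,0,0,0,0,1],[-0.15,0.84,0,0,0,0,1],[-0.15,0.84,0,0,0,0,1],[-0.15,0.84,0.4,0,0,0,1],[-0.15,0.83,0.46,0,0,0,1],[0,0,0.6,0,0,0,1],[0,0,0.6,0,0,0,1],[0,0,0,0,0,0,1],[0,0,0,0,0,0,1],[0,0,0,0,0,0,1]]'
python3 - <<'E'
from h import *
plan(531,302.3,14,np.pi-.121)
E
```

```text
t: 13.95
ee_pos: [531.6, 302.8, 84.1]
orientation: [0.19, 3.135, 0.001]
ft_force: [0.2, 0.6, -0.2]
width: 87.9
grasp_force: 0.0
t=13.9 at [531.6 302.8  84.1] al=3.020 tilt=0.08 | turn -0.00u shift u x 0.01 y -0.01 z 1.75 | mm [ -0.6  -0.5 -70.1]
```

```bash
python3 -m jog '[[0,0,0.7,0,0,0,1],[0,0,0.6,0,0,0,1],[0,0,0.35,0,0,0,1],[0,0,0.1,0,0,0,1],[0,0,0,0,0,0,1],[0,0,0,0,0,0,0],[0,0,0,0,0,0,0],[0,0,0,0,0,0,0],[0,0,0,0,0,0,0],[0,0,0,0,0,0,0],[0,0,-0.3,0,0,0,0],[0,0,-0.8,0,0,0,0],[0,0,-0.9,0,0,0,0],[0,0,0,0,0,0,0],[0,0,0,0,0,0,0]]'
python3 - <<'E'
from h import *
rack=[646,18.2,-.121]
plan(*rk([0,95],rack),95,np.pi-.121)
E
```

```text
t: 15.45
ee_pos: [531.1, 302.8, 94.1]
orientation: [0.19, 3.134, 0.001]
ft_force: [-0.9, -0.5, -2.3]
width: 59.4
grasp_force: 30.0
t=15.4 at [531.1 302.8  94.1] al=3.021 tilt=0.10 | turn 0.00u shift u x -3.71 y -4.34 z -0.02 | mm [ 126.4 -190.3    0.9]
```

```bash
python3 -m jog '[[-0.46,-0.54,0,0,0,0,0],[-0.46,-0.54,0,0,0,0,0],[-0.46,-0.54,0,0,0,0,0],[-0.46,-0.54,0,0,0,0,0],[-0.46,-0.54,0,0,0,0,0],[-0.46,-0.54,0,0,0,0,0],[-0.46,-0.54,0,0,0,0,0],[-0.49,-0.56,0.3,0,0,0,0],[0,0,0.5,0,0,0,0],[0,0,0.45,0,0,0,0],[0,0,0,0,0,0,0],[0,0,0,0,0,0,0],[0,0,0,0,0,0,0]]'
python3 - <<'E'
from h import *
rack=[646,18.2,-.121]
plan(*rk([0,95],rack),36,np.pi-.121)
b=optics.get_image("side"); c=b[130:230,270:390,::-1]
cv2.imwrite("pics/s4.png",cv2.resize(c,None,fx=6,fy=6,interpolation=cv2.INTER_CUBIC))
p=rk([0,95],rack); q=lambda P,z:((proj("side",[*P,z])[0]-[270,130])*6).round(0)
print([q(rk([x,95],rack),20) for x in(-31,31)],[q(rk([0,95+y],rack),20) for y in(-31,31)],q(p,29))
E
```

```text
t: 16.75
ee_pos: [657.2, 113.1, 43.5]
orientation: [0.188, 3.136, 0.0]
ft_force: [0.8, -0.7, -1.0]
width: 59.8
grasp_force: 30.0
t=16.8 at [657.2 113.1  43.5] al=3.022 tilt=0.02 | turn 0.01u shift u x -0.01 y -0.01 z 0.19 | mm [ 0.2 -0.6 -7.5]
[array([300., 334.]), array([401., 321.])] [array([366., 353.]), array([336., 303.])] [351. 314.]
```

View pics/s4.png

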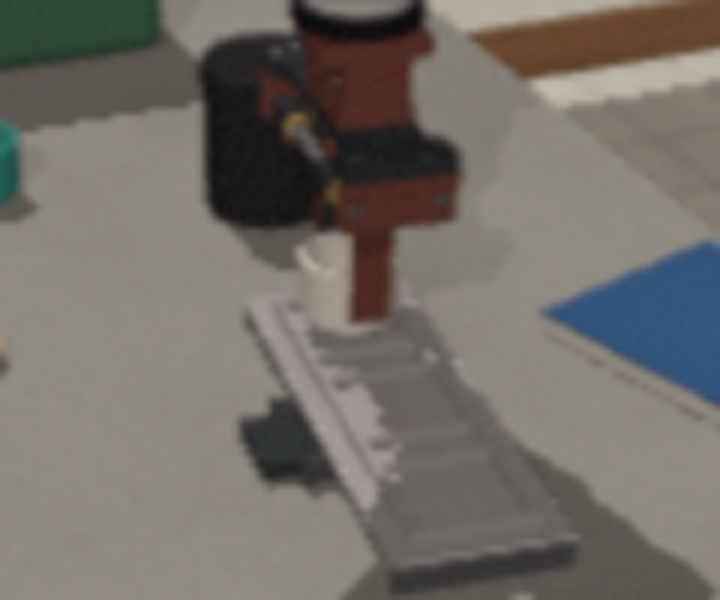

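Held over the left pocket, the ramekin's centre is at column ~350 in the crop, against 351 predicted. Lowering and releasing.

```bash
python3 -m jog '[[0,0,0.1,0,0,0,0],[0,0,0.1,0,0,0,0],[0,0,0.02,0,0,0,0],[0,0,0,0,0,0,0]]'; python3 -m jog '[[0,0,0,0,0,0,1],[0,0,0,0,0,0,1],[0,0,0,0,0,0,1],[0,0,0,0,0,0,1],[0,0,-0.6,0,0,0,1],[0,0,-0.8,0,0,0,1],[0.3,0,-0.8,0,0,0,1],[1,0,-0.4,0,0,0,1],[1,0,0,0,0,0,1],[1,0,0,0,0,0,1],[0,0,0,0,0,0,1],[0,0,0,0,0,0,1]]'
python3 - <<'E'
from h import *
rack=[646,18.2,-.121]
print("pocket1",rk([0,95],rack))
for m in masks("ramekin1","side")+masks("ramekin1","top"):print(m["conf"],m["n"],m["col"],m["c"].round(1))
for cam in("top","side"): print(cam,(cen(list(render(cam,"ramekin",*rk([0,95],rack),0,20)))+OFF[cam]).round(1))
plan(406.2,-323.4,85,np.pi-.121)
E
```

```text
t: 17.2
ee_pos: [657.2, 112.5, 34.3]
orientation: [0.19, 3.136, 0.0]
ft_force: [-0.2, -0.5, -1.4]
width: 59.7
grasp_force: 30.0
t: 18.4
ee_pos: [526.3, 128.5, 138.9]
orientation: [0.189, 3.135, 0.0]
ft_force: [0.4, 0.3, -0.4]
width: 88.0
grasp_force: 0.0
pocket1 [657.46697081 112.50540059]
0.61 548 [150 140 131] [307.3 283.3]
0.55 237 [158 148 138] [328.4 178.7]
0.54 199 [ 40 103  96] [266.  156.8]
0.81 355 [123 113 101] [413.  251.4]
0.64 171 [160 157 141] [277.2 170.4]
0.6 327 [ 2 82 75] [177.1 218.5]
top [272.6 171.9]
side [328.  178.8]
t=18.6 at [527.7 128.3 138.4] al=3.020 tilt=0.07 | turn -0.00u shift u x 1.65 y -11.58 z 1.33 | mm [-121.5 -451.7  -53.4]
```

```bash
python3 -m jog '[[0.12,-0.85,0,0,0,0,1],[0.12,-0.85,0,0,0,0,1],[0.12,-0.85,0,0,0,0,1],[0.12,-0.85,0,0,0,0,1],[0.12,-0.85,0,0,0,0,1],[0.12,-0.85,0,0,0,0,1],[0.12,-0.85,0,0,0,0,1],[0.12,-0.85,0,0,0,0,1],[0.12,-0.85,0,0,0,0,1],[0.12,-0.85,0,0,0,0,1],[0.12,-0.85,0,0,0,0,1],[0.12,-0.85,0.2,0,0,0,1],[0.12,-0.85,0.4,0,0,0,1],[0.09,-0.53,0.7,0,0,0,1],[0,0,0,0,0,0,1],[0,0,0,0,0,0,1],[0,0,0,0,0,0,1],[0,0,0,0,0,0,1]]'
python3 - <<'E'
from h import *
plan(406.2,-323.4,14,np.pi-.121)
E
```

```text
t: 20.4
ee_pos: [405.6, -323.1, 87.2]
orientation: [0.188, 3.135, -0.001]
ft_force: [-0.1, 0.4, 0.2]
width: 87.6
grasp_force: 0.0
t=20.4 at [ 405.6 -323.1   87.2] al=3.022 tilt=0.09 | turn 0.01u shift u x -0.02 y -0.01 z 1.83 | mm [  0.6  -0.3 -73.2]
```

```bash
python3 -m jog '[[-0.02,-0.01,0.7,0,0,0,1],[0,0,0.6,0,0,0,1],[0,0,0.4,0,0,0,1],[0,0,0.13,0,0,0,1],[0,0,0,0,0,0,1],[0,0,0,0,0,0,0],[0,0,0,0,0,0,0],[0,0,0,0,0,0,0],[0,0,0,0,0,0,0],[0,0,0,0,0,0,0],[0,0,-0.3,0,0,0,0],[0,0,-0.8,0,0,0,0],[0,0,-0.9,0,0,0,0],[0,0,0,0,0,0,0],[0,0,0,0,0,0,0],[0,0,0,0,0,0,0]]'
python3 - <<'E'
from h import *
rack=[646,18.2,-.121]
plan(*rk([0,-95],rack),94,np.pi-.121)
E
```

```text
t: 22.0
ee_pos: [404.8, -323.5, 92.4]
orientation: [-0.19, -3.135, -0.001]
ft_force: [0.2, -0.4, -0.8]
width: 58.4
grasp_force: 30.0
t=22.0 at [ 404.8 -323.5   92.4] al=3.021 tilt=0.08 | turn 0.00u shift u x -4.95 y 6.83 z -0.04 | mm [229.7 247.4   1.6]
```

```bash
python3 -m jog '[[-0.5,0.68,0,0,0,0,0],[-0.5,0.68,0,0,0,0,0],[-0.5,0.68,0,0,0,0,0],[-0.5,0.68,0,0,0,0,0],[-0.5,0.68,0,0,0,0,0],[-0.5,0.68,0,0,0,0,0],[-0.5,0.68,0,0,0,0,0],[-0.5,0.68,0,0,0,0,0],[-0.5,0.68,0,0,0,0,0],[-0.45,0.71,0.26,0,0,0,0],[0,0,0.5,0,0,0,0],[0,0,0.45,0,0,0,0],[0,0,0,0,0,0,0],[0,0,0,0,0,0,0],[0,0,0,0,0,0,0],[0,0,0,0,0,0,0]]'
python3 - <<'E'
from h import *
rack=[646,18.2,-.121]
plan(*rk([0,-95],rack),35,np.pi-.121)
b=optics.get_image("side"); c=b[170:270,280:400,::-1]
cv2.imwrite("pics/s5.png",cv2.resize(c,None,fx=6,fy=6,interpolation=cv2.INTER_CUBIC))
q=lambda P,z:((proj("side",[*P,z])[0]-[280,170])*6).round(0)
print("body left/right edge",[q(rk([x,-95],rack),z) for x in(-30,30) for z in(31,63)],"bottom",q(rk([0,-122],rack),23))
E
```

```text
t: 23.6
ee_pos: [635.5, -77.0, 45.5]
orientation: [0.19, 3.135, -0.0]
ft_force: [0.7, -0.7, -0.6]
width: 58.6
grasp_force: 30.0
t=23.6 at [635.5 -77.   45.5] al=3.020 tilt=0.07 | turn -0.00u shift u x 0.03 y 0.02 z 0.26 | mm [ -0.9   0.9 -10.5]
body left/right edge [array([344., 249.]), array([346., 197.]), array([453., 233.]), array([456., 180.])] bottom [415. 282.]
```

View pics/s5.png

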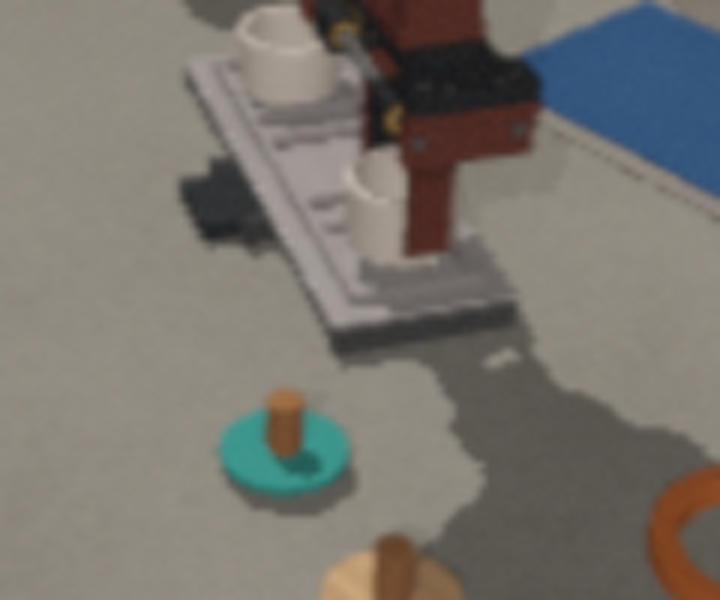

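The ramekin's left edge is at ~346 in the crop, against 344–346 predicted. Aligned, so I'll lower and release; the first ramekin is seated upper left.

```bash
python3 -m jog '[[0.03,0.02,0,0,0,0,0],[0,0,0.12,0,0,0,0],[0,0,0.12,0,0,0,0],[0,0,0.03,0,0,0,0],[0,0,0,0,0,0,0],[0,0,0,0,0,0,1],[0,0,0,0,0,0,1],[0,0,0,0,0,0,1],[0,0,0,0,0,0,1],[0,0,-0.6,0,0,0,1],[0,0,-0.8,0,0,0,1],[0.3,-0.2,-0.8,0,0,0,0.6],[1,-0.3,-0.4,0,0,0,0.6],[1,-0.3,0,0,0,0,0.6],[0.8,-0.3,0,0,0,0,0.6],[0,0,0,0,0,0,0.6],[0,0,0,0,0,0,0.6],[0,0,0,0,0,0,0.6]]'
python3 - <<'E'
from h import *
rack=[646,18.2,-.121]
for cam in("top","side"):
    for m in masks("ramekin1",cam):print(cam,m["conf"],m["n"],m["col"],m["c"].round(1))
    for y in(95,-95):print(cam,(cen(list(render(cam,"ramekin",*rk([0,y],rack),0,20)))+OFF[cam]).round(1))
find("cover")
plan(522.5,-302.5,95,np.pi-.121)
E
```

```text
t: 25.45
ee_pos: [507.0, -104.6, 138.2]
orientation: [0.19, 3.134, -0.0]
ft_force: [0.0, 0.3, -0.3]
width: 52.7
grasp_force: 0.0
top 0.68 302 [149 137 124] [272.5 171.9]
top 0.54 335 [ 3 85 77] [176.7 218.5]
top 0.5 150 [137 128 116] [330.2 175.7]
top [272.6 171.9]
top [333.  178.6]
side 0.67 213 [ 41 104  97] [265.8 157. ]
side 0.57 338 [159 149 139] [346.3 206.5]
side 0.47 987 [133 126 122] [338.9 206.1]
side [328.  178.8]
side [346.  206.8]
cover top 0.74 290  [122  89  53] [ 521.8 -301.6]
cover top 0.64 271  [193 139  81] [436.6 191.7]
cover top 0.63 310  [192 139  81] [424.3 313.4]
cover side 0.68 352  [124  97  71] [ 522.5 -300.8]
cover side 0.67 237 TURQ [41 93 87] [ 523.4 -191.8]
cover side 0.49 136  [156 127  97] [424.5 313.3]
cover side 0.44 137  [164 130  95] [435.  191.8]
t=25.9 at [ 505.6 -104.3  137.7] al=3.021 tilt=0.02 | turn 0.00u shift u x -1.02 y -4.87 z 1.07 | mm [  16.9 -198.2  -42.7]
```

```bash
python3 -m jog '[[-0.17,-0.81,0,0,0,0,0.6],[-0.17,-0.81,0,0,0,0,0.6],[-0.17,-0.81,0,0,0,0,0.6],[-0.17,-0.81,0,0,0,0,0.6],[-0.17,-0.81,0.3,0,0,0,0.6],[-0.17,-0.8,0.5,0,0,0,0.6],[0,0,0.7,0,0,0,0.6],[0,0,0,0,0,0,0.6],[0,0,0,0,0,0,0.6],[0,0,0,0,0,0,0.6]]'
python3 - <<'E'
from h import *
plan(522.2,-301.7,16,np.pi-.121)
E
```

```text
t: 26.85
ee_pos: [523.2, -301.7, 79.0]
orientation: [0.189, 3.135, -0.001]
ft_force: [0.0, 0.6, 0.8]
width: 52.7
grasp_force: 0.0
t=26.9 at [ 523.2 -301.7   79. ] al=3.021 tilt=0.07 | turn 0.01u shift u x 0.03 y -0.00 z 1.58 | mm [ -1.  -0. -63.]
```

```bash
python3 -m jog '[[0.03,0,0.7,0,0,0,0.6],[0,0,0.5,0,0,0,0.6],[0,0,0.3,0,0,0,0.6],[0,0,0.08,0,0,0,0.6],[0,0,0,0,0,0,0.6],[0,0,0,0,0,0,0],[0,0,0,0,0,0,0],[0,0,0,0,0,0,0],[0,0,0,0,0,0,0],[0,0,0,0,0,0,0],[0,0,0,0,0,0,0],[0,0,-0.3,0,0,0,0],[0,0,-0.7,0,0,0,0],[0,0,-0.8,0,0,0,0],[0,0,-0.8,0,0,0,0],[0,0,0,0,0,0,0],[0,0,0,0,0,0,0],[0,0,0,0,0,0,0]]'
python3 - <<'E'
from h import *
rack=[646,18.2,-.121]
plan(*rk([0,-95],rack),119,np.pi-.121)
E
```

```text
t: 28.65
ee_pos: [520.5, -301.3, 117.7]
orientation: [-0.19, -3.134, -0.001]
ft_force: [-0.9, -0.6, -0.3]
width: 17.2
grasp_force: 30.0
t=28.6 at [ 520.5 -301.3  117.7] al=3.021 tilt=0.11 | turn -0.00u shift u x -2.15 y 5.93 z -0.03 | mm [114.  225.2   1.3]
```

```bash
python3 -m jog '[[-0.27,0.74,0,0,0,0,0],[-0.27,0.74,0,0,0,0,0],[-0.27,0.74,0,0,0,0,0],[-0.27,0.74,0,0,0,0,0],[-0.27,0.74,0,0,0,0,0],[-0.27,0.74,0,0,0,0,0],[-0.27,0.74,0,0,0,0,0],[-0.26,0.75,0,0,0,0,0],[0,0,0.5,0,0,0,0],[0,0,0.4,0,0,0,0],[0,0,0,0,0,0,0],[0,0,0,0,0,0,0],[0,0,0,0,0,0,0],[0,0,0,0,0,0,0]]'
python3 - <<'E'
from h import *
rack=[646,18.2,-.121]
plan(*rk([0,-95],rack),70,np.pi-.121)
b=optics.get_image("side"); c=b[170:270,280:400,::-1]
cv2.imwrite("pics/s6.png",cv2.resize(c,None,fx=6,fy=6,interpolation=cv2.INTER_CUBIC))
o,_=pose(); P=o["ee_pos"]-[0,0,16]
d=[proj("side",P+ring(31,12)).min(0),proj("side",P+ring(31,7)).max(0)]; print([((x-[280,170])*6).round() for x in d])
r=np.array([*rk([0,-95],rack),20]); d=[proj("side",r+ring(30,40)).min(0),proj("side",r+ring(30,8)).max(0)]; print([((x-[280,170])*6).round() for x in d])
E
```

```text
t: 30.05
ee_pos: [635.7, -77.4, 83.4]
orientation: [0.191, 3.135, -0.0]
ft_force: [0.4, -0.4, -1.3]
width: 17.9
grasp_force: 30.0
t=30.1 at [635.7 -77.4  83.4] al=3.020 tilt=0.06 | turn -0.01u shift u x 0.03 y 0.03 z 0.34 | mm [ -1.2   1.3 -13.4]
[array([345., 131.]), array([467., 202.])]
[array([343., 163.]), array([456., 278.])]
```

View pics/s6.png

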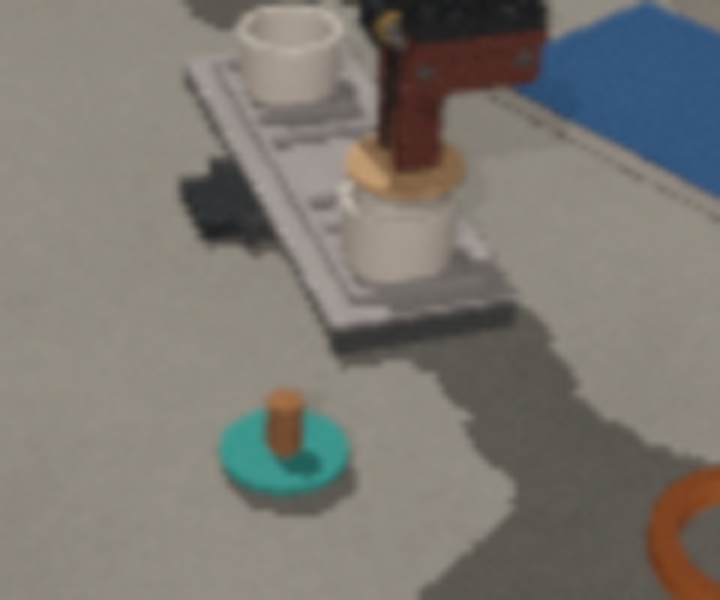

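The disc spans 345–466 and the ramekin 343–458 in the crop, both as predicted. Seating the cover.

```bash
python3 -m jog '[[0.03,0.03,0,0,0,0,0],[0,0,0.12,0,0,0,0],[0,0,0.12,0,0,0,0],[0,0,0.06,0,0,0,0],[0,0,0.04,0,0,0,0],[0,0,0,0,0,0,0],[0,0,0,0,0,0,0]]'; python3 -m jog '[[0,0,0,0,0,0,0.5],[0,0,0,0,0,0,0.5],[0,0,0,0,0,0,0.5],[0,0,0,0,0,0,0.5],[0,0,-0.6,0,0,0,0.5],[0,0,-0.6,0,0,0,0.5],[0.5,0.5,-0.3,0,0,0,0.5],[0.7,0.7,0,0,0,0,0.5],[0.7,0.7,0,0,0,0,0.5],[0.7,0.7,0,0,0,0,0.5],[0.7,0.7,0,0,0,0,0.5],[0,0,0,0,0,0,0.5],[0,0,0,0,0,0,0.5]]'
python3 - <<'E'
from h import *
rack=[646,18.2,-.121]
for cam in("top","side"):
    for m in masks("cover1",cam):print(cam,m["conf"],m["n"],m["col"],m["c"].round(1),locate("cover",cam,m["c"]-OFF[cam]).round(1))
    print(cam,"expect seated",(cen(list(render(cam,"cover",*rk([0,-95],rack),0,53)))+OFF[cam]).round(1))
plan(435.9,191.9,90,np.pi-.121)
E
```

```text
t: 30.8
ee_pos: [634.4, -75.4, 69.0]
orientation: [-0.19, -3.136, 0.0]
ft_force: [-0.8, 0.6, -0.5]
width: 17.4
grasp_force: 30.0
t: 32.1
ee_pos: [519.3, 72.1, 129.5]
orientation: [0.187, 3.135, -0.0]
ft_force: [-0.1, -0.2, 0.1]
width: 43.9
grasp_force: 0.0
top 0.75 261 [ 5 90 82] [368.6 215.5] [ 521.5 -189. ]
top 0.74 266 [192 138  81] [333.2 177.4] [645.5 -78.4]
top 0.74 287 [191 138  81] [208.6 247.7] [425.2 314.3]
top 0.7 118 [190 140  86] [242.4 243.8] [436.2 209.2]
top expect seated [333.2 177.6]
side 0.68 202 [170 136 102] [346.4 200.4] [ 6.75e+02 -5.00e-01]
side 0.64 245 [38 93 87] [327.3 244.1] [ 521.1 -189.6]
side 0.63 177 [156 130  99] [260.9 187.2] [435.5 192.8]
side expect seated [346.4 200.2]
t=32.3 at [520.2  70.8 129.2] al=3.019 tilt=0.04 | turn -0.01u shift u x 2.46 y 2.75 z 0.98 | mm [-84.3 121.1 -39.2]
```

```bash
python3 -m jog '[[0.6,0.7,0,0,0,0,0.5],[0.6,0.7,0,0,0,0,0.5],[0.6,0.7,0.2,0,0,0,0.5],[0.66,0.65,0.4,0,0,0,0.5],[0,0,0.6,0,0,0,0.5],[0,0,0,0,0,0,0.5],[0,0,0,0,0,0,0.5],[0,0,0,0,0,0,0.5],[0,0,0,0,0,0,0.5]]'
python3 - <<'E'
from h import *
plan(435.8,192.2,16,np.pi-.121)
E
```

```text
t: 33.2
ee_pos: [436.0, 192.3, 81.9]
orientation: [0.192, 3.134, 0.001]
ft_force: [0.1, 0.6, 0.5]
width: 43.9
grasp_force: 0.0
t=33.2 at [436.  192.3  81.9] al=3.019 tilt=0.10 | turn -0.01u shift u x 0.00 y -0.00 z 1.65 | mm [ -0.2  -0.1 -65.9]
```

```bash
python3 -m jog '[[0,0,0.7,0,0,0,0.5],[0,0,0.5,0,0,0,0.5],[0,0,0.35,0,0,0,0.5],[0,0,0.1,0,0,0,0.5],[0,0,0,0,0,0,0.5],[0,0,0,0,0,0,0],[0,0,0,0,0,0,0],[0,0,0,0,0,0,0],[0,0,0,0,0,0,0],[0,0,0,0,0,0,0],[0,0,-0.3,0,0,0,0],[0,0,-0.7,0,0,0,0],[0,0,-0.8,0,0,0,0],[0,0,-0.8,0,0,0,0],[0,0,0,0,0,0,0],[0,0,0,0,0,0,0],[0,0,0,0,0,0,0],[0,0,0,0,0,0,0]]'
python3 - <<'E'
from h import *
rack=[646,18.2,-.121]
plan(*rk([0,95],rack),82,np.pi-.121)
find("ramekin",20)
E
```

```text
t: 35.0
ee_pos: [433.9, 192.3, 117.9]
orientation: [-0.19, -3.134, 0.002]
ft_force: [-0.2, -0.3, 0.6]
width: 17.4
grasp_force: 30.0
t=35.0 at [433.9 192.3 117.9] al=3.021 tilt=0.15 | turn 0.00u shift u x -5.79 y -1.30 z 0.90 | mm [223.6 -79.7 -35.9]
ramekin top 0.84 318  [151 145 129] [657.3 112.7]
ramekin side 0.71 236  [157 147 137] [656.9 112.1]
ramekin side 0.66 167  [152 142 132] [623.2 -95.7]
```

```bash
python3 -m jog '[[-0.72,-0.16,0,0,0,0,0],[-0.72,-0.16,0,0,0,0,0],[-0.72,-0.16,0,0,0,0,0],[-0.72,-0.16,0,0,0,0,0],[-0.72,-0.16,0,0,0,0,0],[-0.72,-0.16,0,0,0,0,0],[-0.72,-0.16,0,0,0,0,0],[-0.75,-0.18,0,0,0,0,0],[0,0,0.5,0,0,0,0],[0,0,0.4,0,0,0,0],[0,0,0,0,0,0,0],[0,0,0,0,0,0,0],[0,0,0,0,0,0,0],[0,0,0,0,0,0,0]]'
python3 - <<'E'
from h import *
rack=[646,18.2,-.121]
plan(*rk([0,95],rack),69,np.pi-.121)
b=optics.get_image("side"); c=b[130:230,270:390,::-1]
cv2.imwrite("pics/s7.png",cv2.resize(c,None,fx=6,fy=6,interpolation=cv2.INTER_CUBIC))
o,_=pose(); P=o["ee_pos"]-[0,0,16]
d=[proj("side",P+ring(31,12)).min(0),proj("side",P+ring(31,7)).max(0)]; print([((x-[270,130])*6).round() for x in d])
r=np.array([*rk([0,95],rack),20]); d=[proj("side",r+ring(30,40)).min(0),proj("side",r+ring(30,8)).max(0)]; print([((x-[270,130])*6).round() for x in d])
E
```

```text
t: 36.6
ee_pos: [658.7, 113.4, 84.0]
orientation: [0.189, 3.135, 0.0]
ft_force: [-0.5, -0.4, -0.1]
width: 17.5
grasp_force: 30.0
t=36.6 at [658.7 113.4  84. ] al=3.021 tilt=0.07 | turn 0.00u shift u x 0.03 y -0.03 z 0.37 | mm [ -1.3  -0.9 -15. ]
[array([300., 211.]), array([408., 268.])]
[array([300., 244.]), array([402., 341.])]
```

View pics/s7.png

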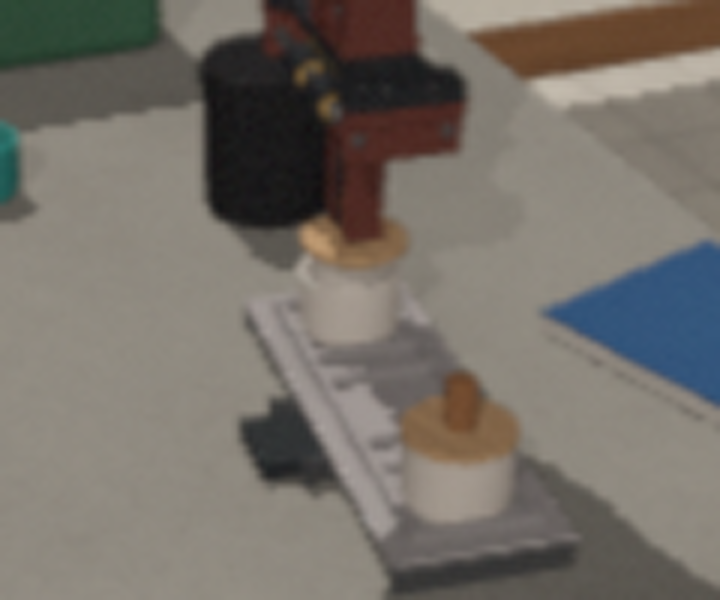

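The first cover sits flat at (460,430) in the crop. The second, spanning 300–408, is centred above its ramekin (298–402). Seating it.

```bash
python3 -m jog '[[0.04,-0.02,0,0,0,0,0],[0,0,0.12,0,0,0,0],[0,0,0.12,0,0,0,0],[0,0,0.08,0,0,0,0],[0,0,0.04,0,0,0,0],[0,0,0,0,0,0,0],[0,0,0,0,0,0,0]]'; python3 -m jog '[[0,0,0,0,0,0,0.5],[0,0,0,0,0,0,0.5],[0,0,0,0,0,0,0.5],[0,0,0,0,0,0,0.5],[0,0,-0.6,0,0,0,0.5],[0,0,-0.6,0,0,0,0.5],[0.5,0.1,-0.3,0,0,0,0.5],[0.9,0.2,0,0,0,0,0.5],[0.9,0.2,0,0,0,0,0.5],[0.9,0.2,0,0,0,0,0.5],[0,0,0,0,0,0,0.5],[0,0,0,0,0,0,0.5],[0,0,0,0,0,0,0.5]]'
python3 - <<'E'
from h import *
rack=[646,18.2,-.121]
for cam in("top","side"):
    for m in masks("cover1",cam):print(cam,m["conf"],m["n"],m["col"],m["c"].round(1),locate("cover",cam,m["c"]-OFF[cam]).round(1))
    print(cam,"expect seated",[(cen(list(render(cam,"cover",*rk([0,y],rack),0,53)))+OFF[cam]).round(1) for y in(95,-95)])
plan(424.4,313.5,85,np.pi-.121)
E
```

```text
t: 37.35
ee_pos: [656.7, 112.2, 68.8]
orientation: [-0.19, -3.136, 0.0]
ft_force: [-1.1, -1.1, 3.5]
width: 17.3
grasp_force: 30.0
t: 38.65
ee_pos: [534.5, 155.8, 129.0]
orientation: [0.19, 3.134, 0.001]
ft_force: [0.4, -0.4, -0.1]
width: 44.2
grasp_force: 0.0
top 0.85 282 [190 137  80] [272.4 171.1] [667.7 116.5]
top 0.72 275 [ 5 90 82] [369.  215.9] [ 520.3 -190.1]
top 0.57 210 [191 139  82] [206.3 247.5] [426.  321.4]
top 0.56 304 [188 137  81] [333.4 177.4] [645.6 -78.8]
top expect seated [array([272.1, 170.8]), array([333.2, 177.6])]
side 0.75 204 [169 138 104] [346.5 200.1] [676.1   1.3]
side 0.61 143 [164 132  98] [328.7 172.7] [701.7 203.8]
side 0.41 118 [162 131  97] [249.7 173. ] [426.  312.4]
side expect seated [array([328.1, 172.5]), array([346.4, 200.2])]
t=38.9 at [534.  155.4 128.6] al=3.020 tilt=0.02 | turn -0.01u shift u x 3.20 y 3.59 z 1.09 | mm [-109.6  158.1  -43.6]
```

```bash
python3 -m jog '[[0.64,0.72,0,0,0,0,0.5],[0.64,0.72,0,0,0,0,0.5],[0.64,0.72,0.1,0,0,0,0.5],[0.64,0.72,0.4,0,0,0,0.5],[0.64,0.71,0.6,0,0,0,0.5],[0,0,0,0,0,0,0.5],[0,0,0,0,0,0,0.5],[0,0,0,0,0,0,0.5],[0,0,0,0,0,0,0.5]]'
python3 - <<'E'
from h import *
plan(424.8,313.2,16,np.pi-.121)
E
```

```text
t: 39.75
ee_pos: [424.7, 313.2, 85.3]
orientation: [0.193, 3.135, 0.001]
ft_force: [0.4, 0.3, 0.8]
width: 43.9
grasp_force: 0.0
t=39.8 at [424.7 313.2  85.3] al=3.019 tilt=0.08 | turn -0.02u shift u x -0.00 y 0.00 z 1.73 | mm [  0.1   0.  -69.3]
```

```bash
python3 -m jog '[[0,0,0.7,0,0,0,0.5],[0,0,0.55,0,0,0,0.5],[0,0,0.37,0,0,0,0.5],[0,0,0.1,0,0,0,0.5],[0,0,0,0,0,0,0.5],[0,0,0,0,0,0,0],[0,0,0,0,0,0,0],[0,0,0,0,0,0,0],[0,0,0,0,0,0,0],[0,0,0,0,0,0,0],[0,0,-0.3,0,0,0,0],[0,0,-0.8,0,0,0,0],[0,0,-0.9,0,0,0,0],[0,0,-0.9,0,0,0,0],[0,0,0,0,0,0,0],[0,0,0,0,0,0,0],[0,0,0,0,0,0,0],[0,0,0,0,0,0,0]]'
python3 - <<'E'
from h import *
plan(646,18.2,60,np.pi-.121)
E
```

```text
t: 41.55
ee_pos: [422.4, 313.1, 130.5]
orientation: [-0.19, -3.134, 0.003]
ft_force: [-1.0, -0.5, -0.5]
width: 17.6
grasp_force: 30.0
t=41.5 at [422.4 313.1 130.5] al=3.021 tilt=0.16 | turn 0.00u shift u x -6.44 y -6.64 z 1.76 | mm [ 223.6 -294.9  -70.5]
```

```bash
python3 -m jog '[[-0.2,-0.83,0,0,0,0,0],[-0.2,-0.83,0,0,0,0,0],[-0.2,-0.83,0,0,0,0,0],[-0.2,-0.83,0,0,0,0,0],[-0.5,-0.83,0,0,0,0,0],[-0.5,-0.83,0,0,0,0,0],[-0.5,-0.83,0,0,0,0,0],[-0.5,-0.83,0,0,0,0,0],[-0.9,0,0,0,0,0,0],[-0.9,0,0,0,0,0,0],[-0.9,0,0,0,0,0,0],[-0.9,0,0,0,0,0,0],[0,0,0,0,0,0,0],[0,0,0.6,0,0,0,0],[0,0,0.6,0,0,0,0],[0,0,0.5,0,0,0,0],[0,0,0,0,0,0,0],[0,0,0,0,0,0,0],[0,0,0,0,0,0,0]]'
python3 - <<'E'
from h import *
plan(646,18.2,36,np.pi-.121)
E
```

```text
t: 43.45
ee_pos: [645.7, 19.2, 64.7]
orientation: [0.19, 3.135, 0.0]
ft_force: [0.6, 0.2, 0.1]
width: 17.3
grasp_force: 30.0
t=43.5 at [645.7  19.2  64.7] al=3.021 tilt=0.05 | turn 0.00u shift u x -0.01 y -0.02 z 0.72 | mm [  0.3  -1.  -28.7]
```

```bash
python3 -m jog '[[0,-0.02,0.3,0,0,0,0],[0,0,0.25,0,0,0,0],[0,0,0.12,0,0,0,0],[0,0,0.04,0,0,0,0],[0,0,0,0,0,0,0],[0,0,0,0,0,0,0]]'; python3 -m jog '[[0,0,0,0,0,0,0.4],[0,0,0,0,0,0,0.4],[0,0,0,0,0,0,0.4],[0,0,0,0,0,0,0.4],[0,0,-0.5,0,0,0,0.4],[0,0,-0.7,0,0,0,0.4],[0,0,-0.9,0,0,0,0.4],[0,0,-0.9,0,0,0,0.4],[0.9,0,0,0,0,0,0.4],[0.9,0,-0.3,0,0,0,0.4],[0.9,0.6,0,0,0,0,0.4],[0.9,0.8,0,0,0,0,0.4],[0.4,0.9,0,0,0,0,0.4],[0,0.9,0,0,0,0,0.4],[0,0.9,0,0,0,0,0.4],[0,0.9,0,0,0,0,0.4],[0,0.9,0,0,0,0,0.4],[0,0,0,0,0,0,0.4]]'
python3 - <<'E'
from h import *
rack=[646,18.2,-.121]
for cam in("top","side"):
    for m in masks("cover1",cam):print(cam,m["conf"],m["n"],m["c"].round(1))
    print(cam,"expect",[(cen(list(render(cam,"cover",*rk([0,y],rack),0,z)))+OFF[cam]).round(1) for y,z in((95,53),(0,20),(-95,53))])
m=masks("slate","side")
for k in m[:1]: print("slate",k["conf"],k["n"],k["c"])
A=cv2.resize(optics.get_image("top")[140:215,245:365,::-1],None,fx=3.3,fy=4,interpolation=cv2.INTER_CUBIC)
B=cv2.resize(optics.get_image("side")[155:230,285:385,::-1],None,fx=4,fy=4,interpolation=cv2.INTER_CUBIC)
cv2.imwrite("pics/s8.png",np.hstack([A,B]))
b=optics.get_image("top"); cv2.imwrite("pics/top9.png",b[:,:,::-1])
E
```

```text
t: 44.05
ee_pos: [644.7, 18.3, 36.1]
orientation: [-0.19, -3.135, 0.0]
ft_force: [-5.4, -0.4, 9.1]
width: 17.6
grasp_force: 30.0
t: 45.85
ee_pos: [515.7, 275.7, 167.6]
orientation: [0.185, 3.135, 0.003]
ft_force: [-0.1, -0.7, 0.3]
width: 35.2
grasp_force: 0.0
top 0.84 335 [272.8 170.9]
top 0.75 281 [303.1 177.2]
top 0.72 288 [368.8 215.7]
top 0.6 304 [333.2 177.7]
top expect [array([272.1, 170.8]), array([302.9, 176.3]), array([333.2, 177.6])]
side 0.75 269 [327.3 244.2]
side 0.68 235 [346.8 200.6]
side 0.67 121 [334.7 193.9]
side 0.58 148 [328.9 172.4]
side 0.32 100 [316.3 203.3]
side 0.24 632 [409.  261.5]
side expect [array([328.1, 172.5]), array([336.4, 194.2]), array([346.4, 200.2])]
slate 0.62 126 [316.43650794 203.21428571]
```

View pics/s8.png

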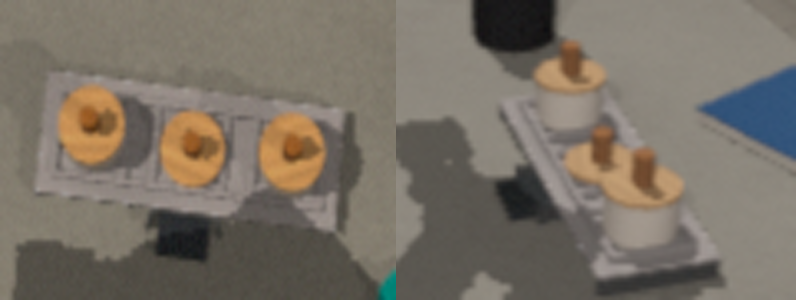

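View pics/top9.png

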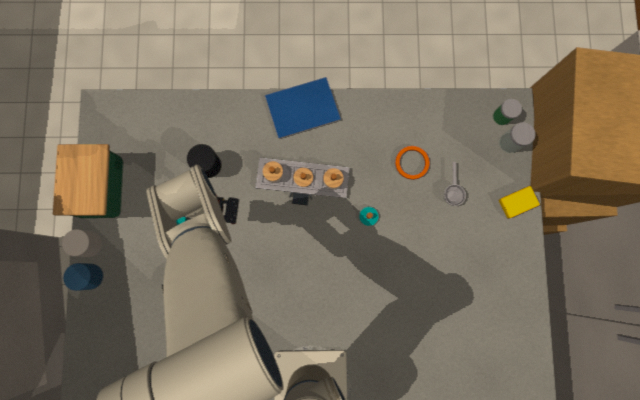

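The final views show covers at top pixels (272,171), (303,177) and (333,178), all level. The slate is home at (300,199), and the bystanders and decoys have not moved. Handing in.

```bash
python3 -c "
from workcell import ctrl
print(ctrl.close_job())"
```

```text
the job is handed in; nothing more can be done
None
```

I handed the job in at about 46 s: the slate is home against its stop, the two ramekins present stand in the outer pockets with covers seated, and the spare cover is plug down in the middle pocket; no verdict came back.

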